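# Start and close the screw cap of a centrifuge bucket

## Task

Two centrifuge buckets stand on the bench; one is closed, the other has its winged screw cap only perched high on top of the thread. Turn that perched cap backward (counter-clockwise seen from above), without lifting it off, until it can drop fully down at the thread start, then screw it forward (clockwise) until its wing is in line with the bucket's two ears, and let go of it.

Things in the scene. Friction and masses are not known exactly. Their poses are not given: they have to be found in the camera images.
- bucket: The bucket to close: round aluminium, 72 mm wide, fixed upright to the bench by a square dark foot (92 mm). Origin: foot centre on the bench; z is the screw axis. Two ears (18 mm wide, to 53 mm from the axis, 33 to 47 mm high) point along its +x and -x. Wing angle below = from the line of the ears to the cap's wing, counter-clockwise from above; bucket and cap repeat every half turn.
- neck_top (a point): Centre of the top of this bucket's neck, under the cap, 74 mm high. Its ridges hold the cap up at wing angles -5 to 55 degrees; at 60 to 130 (best 80 to 85) the cap can drop 14 mm onto the neck (if held, lower it). Once down it turns clockwise under the ridges, at constant height, to wing angle 0; a hard stop comes 5 degrees later. Play: 2 mm up, 2.5 mm sideways.
- cap_wing (a point): Centre of the wing of the loose grey cap (70 mm wide, about 80 g) perched on that bucket. The wing, to be pinched, is a bar 60 mm long (x), 14 mm thick (y), 30 mm tall (z); the cap's flat top lies 15 mm below this point. At the start the point is 109 mm above the bench, wing angle 18 to 32 degrees; dropped, and when closed, it is 95 mm above the bench. Skirt edge 41 mm below it.
- closed_bucket: The other bucket, a bystander: same shape and size, already closed, its cap fixed down, wing top 110 mm above the bench (the perched one's: 124 mm) and in line with its ears. Origin on the bench at the centre of its foot. The two buckets may have changed places.
There are look-alikes about, which are no part of the job. Leave any pink or turquoise look-alike of the part that bears cap_wing alone.

How it is judged:
By the outcome, as a careful person would: the job done as asked, in the order asked, and still so for the second after the job is handed in, with the robot touching nothing.
It also fails if it takes over 40 s, if anything falls off the work surface, if the arm or the gripper's body presses on something with over 40 N, if the wrist force passes 120 N, or if a joint passes its speed limit or range.

## Robot

A 6-joint arm with a two-finger parallel gripper is mounted at the origin on a cart in front of the work surface, level with it; the furniture and walls round the work are solid. World frame = base frame: x ahead of the robot, y to its left, z up, the work surface at z = 0. Lengths are in m, angles in rad, forces in N, time in s.
With the tool pointing down it reaches from about 0.275 to 0.825 m from the base axis. Payload 4.9 kg.
Tool frame: the origin (TCP) lies at the very end of the fingers, on their centre line; the grasp point (between the pads) lies r.grasp_offset behind it (r.grasp_offset is the distance from the TCP to the grasp point, in m); z points along the fingers, y is the line along which they close (so a half turn about z gives the same grasp; the last joint's range is limited). The gripper opens to 85 mm and grips with 20 to 120 N. Pads are 22 mm wide; open, the fingers measure 114 mm over their backs; the gripper's body (76 mm by 85 mm) begins 54 mm behind the grasp point. The pads swing forward as they close: fully open they stand 13 mm farther back than shut.
Start: joints at [1.174, 0.326, -0.193, 1.052, 0, 1.437], TCP at [0.143, 0.531, 0.231] pointing down, gripper open.
Joint ranges: [-2.65, 2.65], [-0.97, 1.79], [-1.3, 1.35], [-1.93, 2.1], [-1.47, 1.37], [-3.14, 3.14]. Speed limits (rad/s): [2.57, 2.57, 3.14, 3.14, 3.14, 3.14].

## Interface

Orientations are given as a unit quaternion [w, x, y, z].
In Python, from cell import r, cams gives the robot as it stands. The module is installed in compiled form; this text tells all that it offers.
- The arm moves only by the tool play_rows, never from a script. Its argument "increments" is text: rows parted by semicolons, each of 7 numbers parted by spaces: the opening in per cent of the stroke, from 0 (shut) to 100 (fully open), then the shift along the tool's x, y, z in units of 50 mm (1.0 is 50 mm), then the turn, a rotation vector about the tool's x, y, z in units of 5 degrees (1.0 is 5 degrees). In form: grip tx ty tz ax ay az; .... A call has 1 to 5 rows; each row shifts and turns the commanded pose from where the row before left it, along the tool's axes as they then stand; what a row does not reach is not made up. A row lasts 1/8 s, in which the tool goes at most 62.5 mm and 10.7 degrees, less where a joint would pass 70% of its speed; a pose out of reach is approached as far as the arm can. A call is refused whole if a number of a shift passes 1 or a number of a turn 1, either way. A call with a gripper value outside its range is refused whole. The fingers move at their own pace and stop on an object; "grip_force" is the grip in N (left out, the last holds). Time passes only in rows, so rows that do not move let the fingers close. It gives the time, the measured TCP pose, the force, the opening and the grip force at its end, in the units of the state.
- r.get_state(): the state, without advancing time (a new reading comes with each control period).
- cams.snapshot(name): name is "side" or "top"; returns a dict with "image" (384x512x3 uint8, red, green, blue), "K" (3x3 intrinsics, pixels), "eye" and "attitude" of the camera in the world. Camera axes: x right, y up, looking along -z (the intrinsics and any distortion apply to the point x, -y, -z); pixel columns grow to the right and rows downward; lengths in m; the calibration is good to about 2 mm. A picture is of the moment at which its call begins. There is no depth.
- r.sign_off(): hands the job in; it is judged then, once.
The state is a dict: "clock": time; "joint_pos": joint angles; "joint_vel": joint speeds; "effort": joint torques, N m; "ee_pos": TCP position; "eef_rot": TCP orientation; "wrist_force": force on the tool from outside, world axes, zero at the start; "moment": the same for the moment, N m; "opening": finger opening in m; "grip_force": force on a finger pad.
Only numpy, scipy, OpenCV 4.12 (cv2) and the standard library are available. Lean on these libraries where they do the work, as an engineer would, in place of code of your own. Each camera call takes 0.05 s, during which the arm holds its last target. There are 200 camera calls.

## Working session

There is one attempt and no reset: what is moved stays moved. The work goes in short steps, Python scripts to look and compute and a tool call to move; the robot and the scene stay as the last step left them, time stands still between calls to the robot, and variables do not carry over. Pictures are saved under pics/ and viewed, at most 10 in all, crops included, and the job is handed in when it is done.

Besides the shell and the picture viewer there is one more tool, called after "Call:" as name(argument=value, ...) on one line, values as JSON. play_rows: Moves the arm, as the interface text tells. Its arguments: {"type":"object","properties":{"increments":{"type":"string"},"grip_force":{"type":"number"}},"required":["increments"]}

```bash
mkdir -p pics; python3 - <<'E'
from cell import r, cams
import cv2, numpy as np
s=r.get_state(); print(s, r.grasp_offset)
for n in("side","top"):
    d=cams.snapshot(n); print(n,{k:v for k,v in d.items() if k!="image"})
    cv2.imwrite(f"pics/{n}0.png",cv2.resize(d["image"][:,:,::-1],(800,600),interpolation=cv2.INTER_CUBIC))
E
```

```text
{'clock': 0.0, 'joint_pos': array([ 1.17383207e+00,  3.26956600e-01, -1.93599957e-01,  1.05201631e+00,
        2.38887158e-05,  1.43662084e+00]), 'joint_vel': array([-0.00041692, -0.00012938, -0.00214066, -0.00031217,  0.00057949,
        0.00020663]), 'effort': array([-1.19671204e-03, -4.43402982e+01,  2.62438059e+01,  1.53297413e-02,
       -2.15158693e-04,  3.99593063e-06]), 'ee_pos': array([0.14261186, 0.53057064, 0.23048883]), 'eef_rot': array([-2.44659646e-04,  1.31016595e-01,  9.91379777e-01, -8.53992843e-04]), 'wrist_force': array([-0.211652  , -0.25096266,  0.98821454]), 'moment': array([0.00986509, 0.01004836, 0.01357001]), 'grip_force': 0.0, 'opening': 0.0850711818192112} 0.0187
side {'K': array([[421.59230924,   0.        , 255.43935805],
       [  0.        , 421.59230924, 192.3674546 ],
       [  0.        ,   0.        ,   1.        ]]), 'eye': array([ 0.26081058, -0.67810269,  0.60159498]), 'attitude': array([ 0.83842134,  0.50400014, -0.10583182, -0.17841843])}
top {'K': array([[455.97339189,   0.        , 252.58644931],
       [  0.        , 455.97339189, 189.37173603],
       [  0.        ,   0.        ,   1.        ]]), 'eye': array([0.55641304, 0.20525474, 1.319     ]), 'attitude': array([ 0.70865503,  0.02571819, -0.03194182, -0.70436237])}
```

View pics/side0.png

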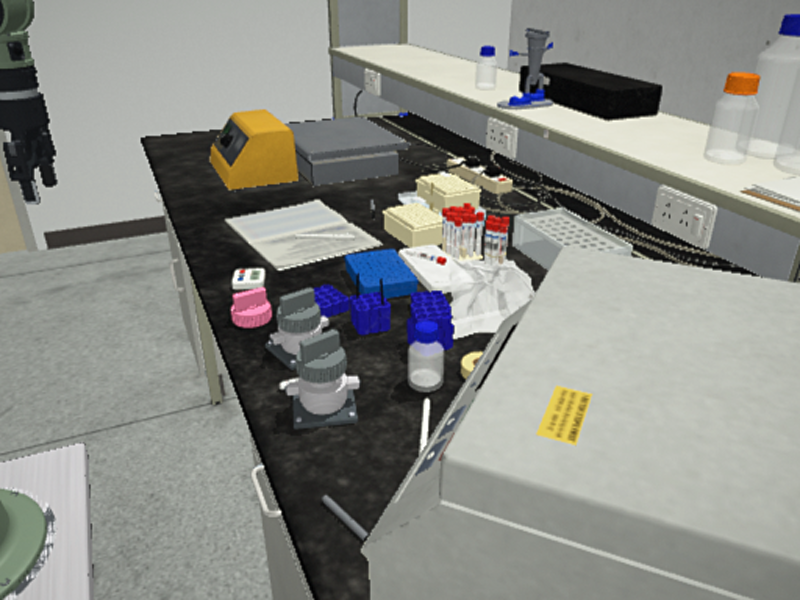

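View pics/top0.png

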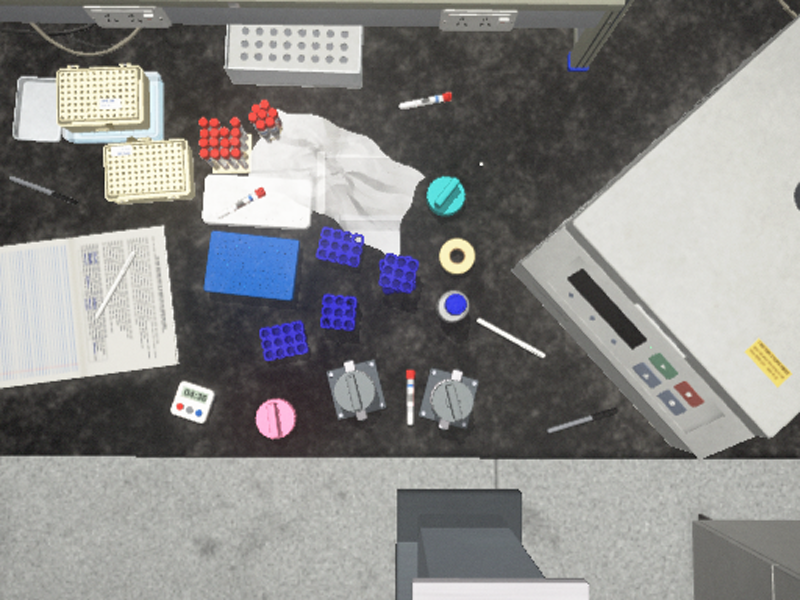

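The top view shows two grey-capped buckets, at (356,390) and (449,399). There are also look-alike caps: pink at (275,418) and turquoise at (446,196). On the left bucket the wing looks in line with the ears. On the right one it is turned and higher, so the right one fits. I'll confirm in an enlarged crop.

```bash
cat > h.py <<'E'
import numpy as np
from scipy.spatial.transform import Rotation as R
from cell import r, cams
def cam(d): 
    q=d["attitude"]; return R.from_quat([q[1],q[2],q[3],q[0]]).as_matrix()
def ray(d,u,v):
    K=d["K"]; c=np.array([(u-K[0,2])/K[0,0],-(v-K[1,2])/K[1,1],-1]); w=cam(d)@c; return d["eye"],w/np.linalg.norm(w)
def atz(d,u,v,z):
    e,w=ray(d,u,v); return e+w*(z-e[2])/w[2]
def proj(d,p):
    c=cam(d).T@(np.asarray(p)-d["eye"]); K=d["K"]; return K[0,0]*c[0]/-c[2]+K[0,2], K[1,1]*-c[1]/-c[2]+K[1,2]
def tri(d1,p1,d2,p2):
    A=np.zeros((3,3));b=np.zeros(3)
    for d,p in((d1,p1),(d2,p2)):
        e,w=ray(d,*p);M=np.eye(3)-np.outer(w,w);A+=M;b+=M@e
    return np.linalg.solve(A,b)
E
python3 - <<'E'
from h import *
import cv2
a=cams.snapshot("top")["image"][225:285,200:320]; b=cams.snapshot("side")["image"][180:280,160:240]
a=cv2.resize(a,(780,390),interpolation=cv2.INTER_CUBIC)  #6.5x
b=cv2.resize(b,(480,600),interpolation=cv2.INTER_CUBIC)  #6x
cv2.imwrite("pics/tc.png",a[:,:,::-1]);cv2.imwrite("pics/sc.png",b[:,:,::-1])
E
```

```text
(no output)
```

View pics/tc.png

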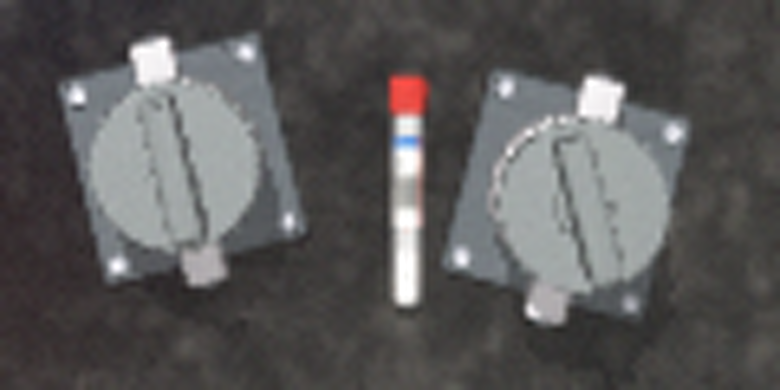

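View pics/sc.png

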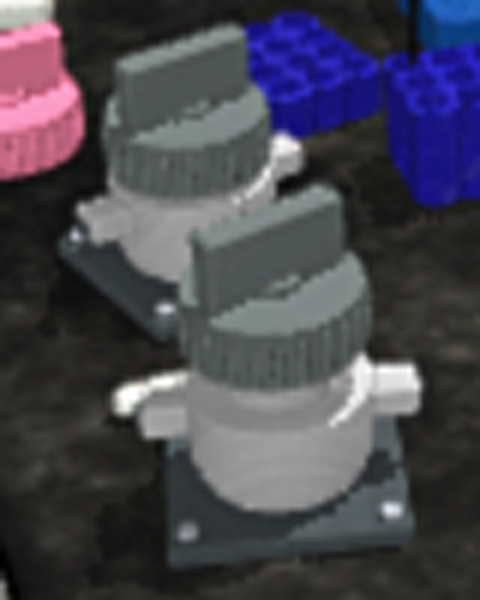

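```bash
python3 - <<'E'
from h import *
t=cams.snapshot("top"); s=cams.snapshot("side")
T=lambda x,y:((x+.5)/6.5-.5+200,(y+.5)/6.5-.5+225)
S=lambda x,y:((x+.5)/6-.5+160,(y+.5)/6-.5+180)
np.set_printoptions(precision=4,suppress=True)
def ang(a,b): return np.degrees(np.arctan2(a[1]-b[1],a[0]-b[0]))
print("wingtop tri", tri(t,T(590,208),s,S(267,210)))
A=atz(t,*T(572,137),.124);B=atz(t,*T(608,281),.124);print("wing",(A+B)/2,np.linalg.norm(A-B),ang(A,B))
E1=atz(t,*T(602,85),.047);E2=atz(t,*T(545,318),.047);print("ears",(E1+E2)/2,np.linalg.norm(E1-E2),ang(E1,E2))
F=[atz(t,*T(*p),.008) for p in((492,70),(690,122),(640,318),(443,266))]
print("foot",np.mean(F,0),[np.linalg.norm(F[i]-F[i-1]) for i in range(4)],ang(F[0],F[3]),ang(F[1],F[2]))
print("closed tri", tri(t,T(172,168),s,S(182,48)))
A=atz(t,*T(158,95),.110);B=atz(t,*T(188,242),.110);print("cwing",(A+B)/2,np.linalg.norm(A-B),ang(A,B))
F=[atz(t,*T(*p),.008) for p in((58,85),(258,34),(305,232),(110,284))];print("cfoot",np.mean(F,0),ang(F[0],F[3]),ang(F[1],F[2]))
E1=atz(t,*T(152,40),.047);E2=atz(t,*T(206,285),.047);print("cears",(E1+E2)/2,np.linalg.norm(E1-E2),ang(E1,E2))
q=r.get_state()["eef_rot"];print(R.from_quat(np.r_[q[1:],q[0]]).as_matrix())
E
```

```text
wingtop tri [0.4795 0.0957 0.1232]
wing [0.4791 0.0958 0.124 ] 0.058812152030712245 14.125129440998357
ears [0.4773 0.0958 0.047 ] 0.1014827962706257 -13.88325700722113
foot [0.4781 0.0956 0.008 ] [np.float64(0.08816531915176824), np.float64(0.09000892150863536), np.float64(0.08820324972297267), np.float64(0.08909168347723762)] -14.000631759592236 -14.596611429342277
closed tri [0.4942 0.2637 0.1076]
cwing [0.4936 0.2634 0.11  ] 0.060331570296239825 12.199141713640651
cfoot [0.4926 0.264  0.008 ] 15.454042925295361 13.856381219287117
cears [0.493  0.2639 0.047 ] 0.10618881775212273 13.087445186028114
[[-0.9657  0.2598 -0.0002]
 [ 0.2598  0.9657 -0.0005]
 [ 0.0001 -0.0005 -1.    ]]
```

The right bucket is the perched one, with its wing top at 123 mm. Its axis is at about (0.4785, 0.0957), the ears point at -14° and the wing at +14°, so the wing angle is about 28°. The left bucket is closed: its wing top is at 108–110 mm and in line with its ears. I'm moving above the cap now.

Call:
play_rows(increments="100 -0.875 -0.665 0 0 0 0;100 -0.875 -0.665 0 0 0 0;100 -0.875 -0.665 0 0 0 0;100 -0.875 -0.665 0 0 0 0;100 -0.875 -0.665 0 0 0 0")

```text
clock: 0.92
ee_pos: [0.3118, 0.3124, 0.2315]
eef_rot: [0.0, 0.131, 0.991, 0.0]
wrist_force: [0.6, 0.9, -0.1]
opening: 0.0855
grip_force: 0.0
```

Call:
play_rows(increments="100 -0.875 -0.665 0 0 0 0;100 -0.875 -0.665 0 0 0 0;100 -0.875 -0.665 0 0 0 0;100 -0.875 -0.665 0 0 0 0;100 -0.875 -0.665 0 0 0 0")

```text
clock: 1.55
ee_pos: [0.48, 0.0948, 0.2315]
eef_rot: [0.0, 0.131, 0.991, 0.0]
wrist_force: [1.3, 0.5, 0.4]
opening: 0.0852
grip_force: 0.0
```

Call:
play_rows(increments="100 0 0 0 0 0 -1;100 0 0 0 0 0 -1;100 0 0 0 0 0 -1;100 0 0 0 0 0 -1;100 0 0 0 0 0 -1")

```text
clock: 2.17
ee_pos: [0.4789, 0.0964, 0.2312]
eef_rot: [-0.0, -0.088, 0.996, 0.0]
wrist_force: [0.7, -0.1, 0.5]
opening: 0.0855
grip_force: 0.0
```

Call:
play_rows(increments="100 0 0 0 0 0 -0.8;100 0 0 0 0 0 0;100 0 0 0 0 0 0")

```text
clock: 2.55
ee_pos: [0.4789, 0.0964, 0.2313]
eef_rot: [-0.0, -0.121, 0.993, 0.0]
wrist_force: [-0.4, 0.3, 0.1]
opening: 0.0856
grip_force: 0.0
```

Call:
play_rows(increments="100 0 0 0.9 0 0 0;100 0 0 0.9 0 0 0;100 0 0 0 0 0 0")

```text
clock: 2.92
ee_pos: [0.476, 0.0962, 0.1387]
eef_rot: [-0.003, -0.121, 0.993, 0.0]
wrist_force: [0.4, 0.2, 0.2]
opening: 0.0854
grip_force: 0.0
```

```bash
python3 - <<'E'
from h import *
import cv2
a=cams.snapshot("side")["image"][130:280,140:260]; b=cams.snapshot("top")["image"][225:285,260:320]
a=cv2.resize(a,(400,500),interpolation=cv2.INTER_CUBIC);b=cv2.resize(b,(400,400),interpolation=cv2.INTER_CUBIC)
c=np.zeros((500,800,3),np.uint8);c[:,:400]=a;c[:400,400:]=b
cv2.imwrite("pics/d.png",c[:,:,::-1])
E
```

```text
(no output)
```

View pics/d.png

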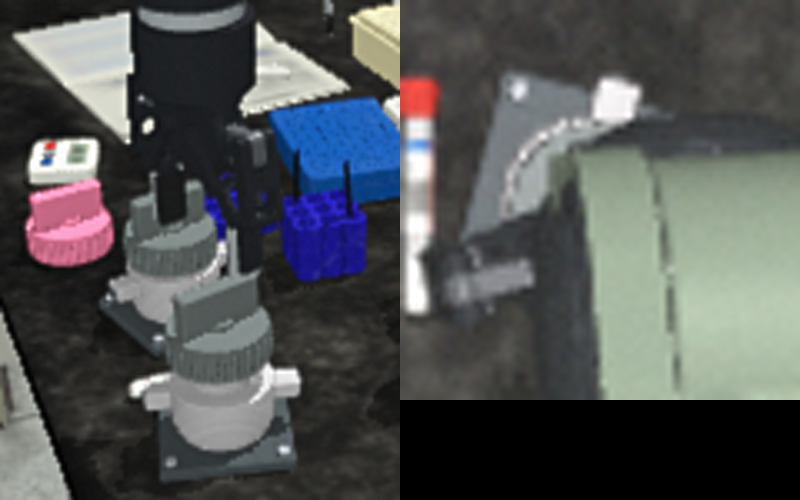

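The side crop shows the fingertips at about (172,215) and (245,262) px, above and behind the perched wing at (215,300). I'll check that against the projection.

```bash
python3 - <<'E'
from h import *
s=cams.snapshot("side");st=r.get_state();p=st["ee_pos"];q=st["eef_rot"];M=R.from_quat(np.r_[q[1:],q[0]]).as_matrix()
C=lambda P:np.round([(proj(s,P)[0]-140)/.3,(proj(s,P)[1]-130)/.3])
print(p,st["joint_pos"],M[:,1],M[:,2])
for k in(-.0425,.0425,-.057,.057): print(k,C(p+M@[0,k,-.013]))
print(C(p),C([.4788,.0957,.124]),C([.478,.0957,0]))
E
```

```text
[0.48016911 0.09647262 0.14287189] [ 4.74248469e-02  2.97665780e-01 -4.80318273e-01  7.90717926e-01
  2.44234977e-06 -1.95670398e-01] [-2.40707591e-01  9.70597595e-01 -4.04795798e-04] [ 2.09187557e-03  1.01726420e-04 -9.99997807e-01]
-0.0425 [247. 264.]
0.0425 [178. 214.]
-0.057 [260. 273.]
0.057 [167. 206.]
[212. 255.] [212. 281.] [222. 433.]
```

Matches the projection. Descending and gripping.

Call:
play_rows(increments="100 0.03 0 0.45 0 0 0;100 0 0 0.42 0 0 0;100 0 0 0 0 0 0;100 0 0 0 0 0 0", grip_force=60)

```text
clock: 3.58
ee_pos: [0.4789, 0.0961, 0.0995]
eef_rot: [0.001, -0.121, 0.993, -0.0]
wrist_force: [-0.0, -0.8, 0.2]
opening: 0.0853
grip_force: 0.0
```

Call:
play_rows(increments="0 0 0 0 0 0 0;0 0 0 0 0 0 0;0 0 0 0 0 0 0;0 0 0 0 0 0 0;0 0 0 0 0 0 0", grip_force=60)

```text
clock: 4.2
ee_pos: [0.4776, 0.096, 0.0979]
eef_rot: [0.0, -0.121, 0.993, 0.0]
wrist_force: [0.3, -0.2, 1.5]
opening: 0.013
grip_force: 60.8
```

Call:
play_rows(increments="0 0 0 0 0 0 -0.8;0 0 0 0 0 0 -0.8;0 0 0 0 0 0 -0.8;0 0 0 0 0 0 -0.8;0 0 0 0 0 0 -0.8")

```text
clock: 4.82
ee_pos: [0.4775, 0.0961, 0.0978]
eef_rot: [0.0, -0.293, 0.956, 0.0]
wrist_force: [0.1, 0.8, 2.0]
opening: 0.0128
grip_force: 60.9
```

Call:
play_rows(increments="0 0 0 0 0 0 -0.8;0 0 0 0 0 0 -0.8;0 0 0 0 0 0 -0.8;0 0 0 0 0 0 -0.8;0 0 0 0 0 0 0")

```text
clock: 5.45
ee_pos: [0.4775, 0.0961, 0.0977]
eef_rot: [-0.0, -0.422, 0.907, 0.0]
wrist_force: [0.3, -0.1, -0.2]
opening: 0.0125
grip_force: 60.7
```

Call:
play_rows(increments="0 0 0 0 0 0 -0.9;0 0 0 0 0 0 -0.9;0 0 0 0 0 0 -0.9;0 0 0 0 0 0 -0.9;0 0 0 0 0 0 0")

```text
clock: 6.08
ee_pos: [0.4775, 0.096, 0.0978]
eef_rot: [-0.0, -0.558, 0.83, 0.0]
wrist_force: [-0.7, -0.4, 0.1]
opening: 0.0129
grip_force: 60.7
```

The tool is at 247.8°, so the wing angle is about 82°. Lowering it gently.

Call:
play_rows(increments="0 0 0 0.06 0 0 0;0 0 0 0.06 0 0 0;0 0 0 0.06 0 0 0;0 0 0 0 0 0 0")

```text
clock: 6.58
ee_pos: [0.4779, 0.0957, 0.0885]
eef_rot: [-0.0, -0.559, 0.829, -0.0]
wrist_force: [2.4, -2.5, -3.1]
opening: 0.0127
grip_force: 60.3
```

Call:
play_rows(increments="0 0 0 0.04 0 0 0;0 0 0 0.04 0 0 0;0 0 0 0 0 0 0")

```text
clock: 6.95
ee_pos: [0.478, 0.0958, 0.0848]
eef_rot: [0.0, -0.559, 0.829, -0.0]
wrist_force: [4.0, -3.3, 0.2]
opening: 0.013
grip_force: 60.6
```

Call:
play_rows(increments="0 0 0 0.02 0 0 0;0 0 0 0 0 0 0")

```text
clock: 7.2
ee_pos: [0.478, 0.0958, 0.0839]
eef_rot: [0.0, -0.559, 0.829, -0.0]
wrist_force: [2.9, -4.1, 1.3]
opening: 0.013
grip_force: 60.9
```

```bash
python3 -c "
from h import *
s=r.get_state();print(s['ee_pos'],s['wrist_force'],s['moment'],s['joint_pos'])"
```

```text
[0.47799262 0.09581857 0.08393977] [ 2.86840667 -4.14339985  1.25167935] [-0.89327735 -0.82088406 -0.05070258] [ 4.66355525e-02  3.71328652e-01 -5.54573807e-01  6.44022013e-01
 -5.56586475e-04 -1.13903337e+00]
```

Call:
play_rows(increments="0 0 0 0 0 0 0.8;0 0 0 0 0 0 0.8;0 0 0 0 0 0 0.8;0 0 0 0 0 0 0.8;0 0 0 0 0 0 0")

```text
clock: 7.82
ee_pos: [0.4783, 0.0965, 0.084]
eef_rot: [0.001, -0.438, 0.899, 0.0]
wrist_force: [4.3, -1.3, -0.9]
opening: 0.0131
grip_force: 60.6
```

Call:
play_rows(increments="0 0 0 0 0 0 0.9;0 0 0 0 0 0 0.9;0 0 0 0 0 0 0.9;0 0 0 0 0 0 0.9;0 0 0 0 0 0 0")

```text
clock: 8.45
ee_pos: [0.4773, 0.0963, 0.0839]
eef_rot: [-0.0, -0.293, 0.956, 0.0]
wrist_force: [2.8, -1.4, 1.9]
opening: 0.013
grip_force: 61.0
```

Call:
play_rows(increments="0 0 0 0 0 0 0.9;0 0 0 0 0 0 0.9;0 0 0 0 0 0 0.9;0 0 0 0 0 0 0.9;0 0 0 0 0 0 0")

```text
clock: 9.07
ee_pos: [0.4772, 0.0963, 0.0839]
eef_rot: [-0.0, -0.14, 0.99, 0.0]
wrist_force: [0.8, -1.3, 3.1]
opening: 0.0131
grip_force: 61.2
```

Call:
play_rows(increments="0 0 0 0 0 0 0.8;0 0 0 0 0 0 0.8;0 0 0 0 0 0 0.8;0 0 0 0 0 0 0.8;0 0 0 0 0 0 0.8")

```text
clock: 9.7
ee_pos: [0.477, 0.0965, 0.0839]
eef_rot: [-0.0, 0.035, 0.999, 0.0]
wrist_force: [1.2, -0.4, 4.8]
opening: 0.0133
grip_force: 61.3
```

Call:
play_rows(increments="0 0 0 0 0 0 0.7;0 0 0 0 0 0 0.7;0 0 0 0 0 0 0.6;0 0 0 0 0 0 0;0 0 0 0 0 0 0")

```text
clock: 10.32
ee_pos: [0.4769, 0.0965, 0.0839]
eef_rot: [-0.001, 0.121, 0.993, 0.001]
wrist_force: [0.6, -0.6, 5.2]
opening: 0.0131
grip_force: 61.4
```

```bash
python3 -c "
from h import *
s=r.get_state();q=s['eef_rot'];print(s['ee_pos'],s['wrist_force'],s['moment'],2*np.degrees(np.arctan2(q[2],q[1])))"
```

```text
[0.47689112 0.09653597 0.08385481] [ 0.60333178 -0.58086781  5.19240383] [-0.04831716 -0.12666732 -0.07698473] 166.11253810882448
```

Call:
play_rows(increments="100 0 0 0 0 0 0;100 0 0 0 0 0 0;100 0 0 0 0 0 0;100 0 0 0 0 0 0;100 0 0 0 0 0 0")

```text
clock: 10.95
ee_pos: [0.4774, 0.096, 0.0837]
eef_rot: [-0.0, 0.122, 0.992, 0.0]
wrist_force: [0.7, 0.8, 0.5]
opening: 0.0854
grip_force: 0.0
```

Call:
play_rows(increments="100 0 0 -0.4 0 0 0;100 0 0 -0.9 0 0 0;100 0 0 -0.9 0 0 0;100 0 0 -0.7 0 0 0;100 0 0.9 0 0 0 0")

```text
clock: 11.58
ee_pos: [0.4906, 0.1387, 0.2322]
eef_rot: [0.003, 0.125, 0.992, 0.0]
wrist_force: [0.8, 0.3, -0.6]
opening: 0.0854
grip_force: 0.0
```

Call:
play_rows(increments="100 0 1 0 0 0 0;100 0 1 0 0 0 0;100 0 1 0 0 0 0;100 0 1 0 0 0 0;100 0 0 0 0 0 0")

```text
clock: 12.2
ee_pos: [0.537, 0.3367, 0.2278]
eef_rot: [-0.0, 0.12, 0.993, 0.0]
wrist_force: [-0.1, -0.9, -0.4]
opening: 0.0853
grip_force: 0.0
```

```bash
python3 - <<'E'
from h import *
import cv2
a=cams.snapshot("side")["image"][180:280,160:240]; b=cams.snapshot("top")["image"][225:285,260:320]
c=np.zeros((500,800,3),np.uint8);c[:,:400]=cv2.resize(a,(400,500),interpolation=cv2.INTER_CUBIC);c[:400,400:]=cv2.resize(b,(400,400),interpolation=cv2.INTER_CUBIC)
cv2.imwrite("pics/e.png",c[:,:,::-1])
E
```

```text
(no output)
```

View pics/e.png

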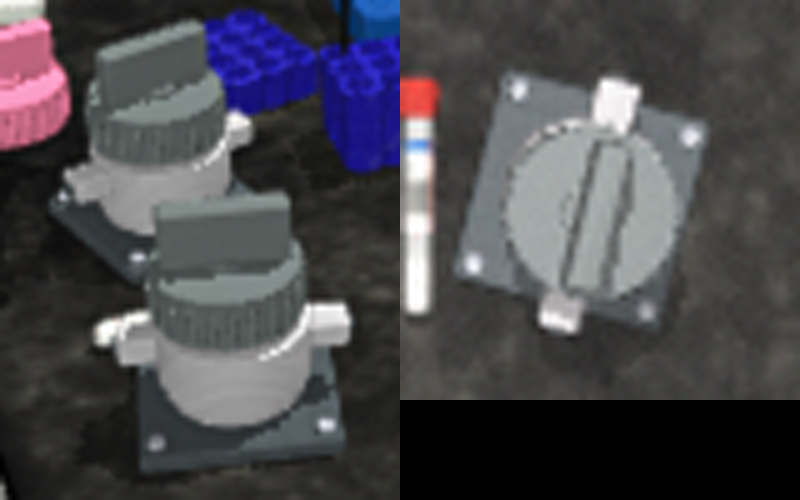

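The side crop shows the cap seated low: the wing top at (222,203) sits clearly lower relative to the ears than before. The top crop shows the wing running (615,147) to (587,289), nearly in line with the ears at (617,100) and (560,315). I'll check the angle with an overlay at 0°.

```bash
python3 - <<'E'
from h import *
import cv2
out=np.zeros((600,800,3),np.uint8)
t=cams.snapshot("top");s=cams.snapshot("side")
def crop(d,x0,y0,w,h,k):
    a=cv2.resize(d["image"][y0:y0+h,x0:x0+w],None,fx=k,fy=k,interpolation=cv2.INTER_CUBIC); return a
def draw(a,d,x0,y0,k,pts,c,closed=True):
    P=np.array([[((proj(d,p)[0]-x0)+.5)*k-.5,((proj(d,p)[1]-y0)+.5)*k-.5] for p in pts]);cv2.polylines(a,[np.int32(np.round(P*16))],closed,c,1,cv2.LINE_AA,4)
def box(L,W,z,th,c=(.478,.0958)):
    th=np.radians(th);R2=np.array([[np.cos(th),-np.sin(th)],[np.sin(th),np.cos(th)]])
    return [np.r_[R2@[a*L/2,b*W/2]+c,z] for a,b in((1,1),(1,-1),(-1,-1),(-1,1))]
T=(t,267,230,48,50,8); S=(s,185,212,52,62,8)
A=crop(*T);B=crop(*S)
for I,(d,x,y,w,h,k) in((A,T),(B,S)):
    draw(I,d,x,y,k,box(.06,.014,.110,-14),(255,0,0))
    draw(I,d,x,y,k,box(.106,.018,.047,-14),(255,255,0))
    draw(I,d,x,y,k,box(.092,.092,.008,-14),(0,255,0))
out[:400,:384]=A;out[:496,384:]=B
cv2.imwrite("pics/f.png",out[:,:,::-1])
# edge fit in top view: gradient structure tensor inside the wing zone vs the ear/foot
g=cv2.cvtColor(t["image"],cv2.COLOR_RGB2GRAY).astype(float)
gx=cv2.Sobel(g,-1,1,0);gy=cv2.Sobel(g,-1,0,1)
def orient(pts):
    m=np.zeros(g.shape,np.uint8);cv2.fillPoly(m,[np.int32(np.round([proj(t,p) for p in pts]))],1);m=m>0
    return -.5*np.degrees(np.arctan2(2*(gx*gy)[m].sum(),(gx**2-gy**2)[m].sum()))
print("wing px angle",[orient(box(.046,.03,.110,a)) for a in(-17,-14,-11)])
P=np.array([proj(t,p) for p in box(.06,.014,.11,-14)]);v=P[1]-P[2];print("expected for -14:",np.degrees(np.arctan2(v[0],-v[1])))
E
```

```text
wing px angle [np.float64(-10.769402793799474), np.float64(-10.68022595087416), np.float64(-11.133911166514356)]
expected for -14: 13.812532784606379
```

View pics/f.png

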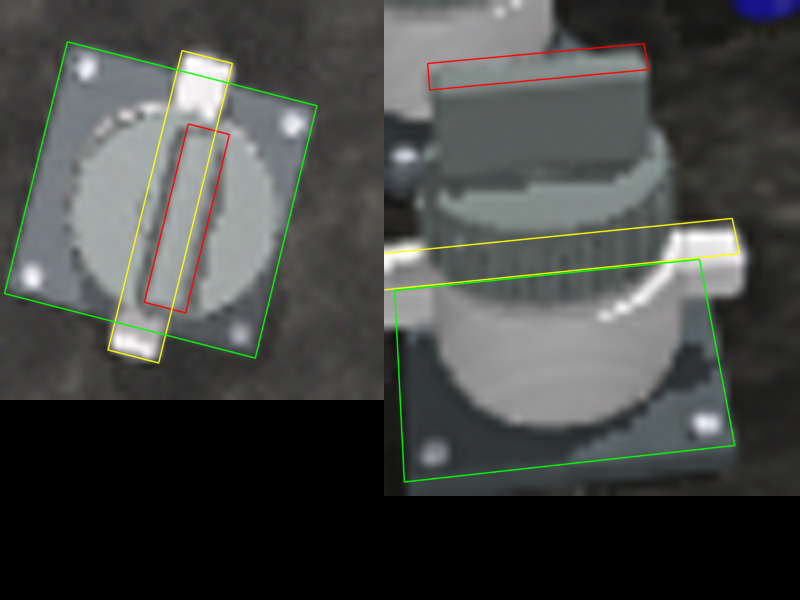

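The edge fit suggests the wing is about 3° short of the line. I'll calibrate the same estimator on the closed bucket, where the true angle is 0, and on the feet.

```bash
python3 - <<'E'
from h import *
import cv2
from scipy.optimize import minimize
G={}
def rot(th): th=np.radians(th);return np.array([[np.cos(th),-np.sin(th)],[np.sin(th),np.cos(th)]])
ims={n:[] for n in("top","side")}
for n in ims:
    for i in range(3): d=cams.snapshot(n);ims[n].append(d["image"].astype(float))
    d["g"]=cv2.cvtColor(np.mean(ims[n],0).astype(np.float32),cv2.COLOR_RGB2GRAY);gx=cv2.Sobel(d["g"],-1,1,0);gy=cv2.Sobel(d["g"],-1,0,1);d["m"]=cv2.GaussianBlur(np.hypot(gx,gy),(0,0),.7);d["gx"],d["gy"]=gx,gy;G[n]=d
def samp(d,P):
    uv=np.array([proj(d,p) for p in P],np.float32)
    return cv2.remap(d["m"],uv[:,0].reshape(-1,1),uv[:,1].reshape(-1,1),cv2.INTER_LINEAR).mean()
def score(n,cx,cy,th,L,W,z,longonly):
    l=np.linspace(-.45*L,.45*L,30);P=[]
    for s in(-1,1):
        P+=[np.r_[rot(th)@[a,s*W/2]+[cx,cy],z] for a in l]
        if not longonly:P+=[np.r_[rot(th)@[s*L/2,a]+[cx,cy],z] for a in l]
    return samp(G[n],P)
def fit(n,c,th0,L,W,z,lo):
    best=max((score(n,c[0]+dx,c[1]+dy,th0+a,L,W,z,lo),th0+a,dx,dy) for a in np.arange(-9,9.1,.5) for dx in((0,) if lo else np.arange(-.004,.0041,.001)) for dy in np.arange(-.005,.0051,.0005 if lo else .001))
    return np.round(best,4)
for nm,c,th in(("job",(.478,.0958),-14),("closed",(.493,.264),14)):
    print(nm,"wing top",fit("top",c,th,.06,.014,.110,True),"side",fit("side",c,th,.06,.014,.110,True),"foot",fit("top",c,th,.092,.092,.008,False), "ear",fit("top",c,th,.106,.018,.047,True))
E
```

```text
job wing top [ 1.71181e+02 -1.35000e+01  0.00000e+00 -5.00000e-04] side [ 1.470078e+02 -1.400000e+01  0.000000e+00 -3.000000e-03] foot [ 1.880653e+02 -1.450000e+01  1.000000e-03  0.000000e+00] ear [ 2.001819e+02 -8.000000e+00  0.000000e+00 -5.000000e-03]
closed wing top [ 1.698545e+02  8.000000e+00  0.000000e+00 -1.000000e-03] side [ 2.487716e+02  1.450000e+01  0.000000e+00 -4.500000e-03] foot [1.914067e+02 1.400000e+01 1.000000e-03 1.000000e-03] ear [2.030442e+02 1.350000e+01 0.000000e+00 1.500000e-03]
```

```bash
python3 - <<'E'
from h import *
import cv2
t=cams.snapshot("top");g=cv2.cvtColor(t["image"],cv2.COLOR_RGB2GRAY).astype(float);gx=cv2.Sobel(g,-1,1,0);gy=cv2.Sobel(g,-1,0,1)
def orient(c,z,th,L=.046,W=.03):
    a=np.radians(th);M=np.array([[np.cos(a),-np.sin(a)],[np.sin(a),np.cos(a)]])
    m=np.zeros(g.shape,np.uint8);cv2.fillPoly(m,[np.int32(np.round([proj(t,np.r_[M@[x*L/2,y*W/2]+c,z]) for x,y in((1,1),(1,-1),(-1,-1),(-1,1))]))],1);m=m>0
    return .5*np.degrees(np.arctan2(2*(gx*gy)[m].sum(),(gx**2-gy**2)[m].sum()))
for c,th in(((.478,.0958),-14),((.493,.2635),14)):
    P=[proj(t,np.r_[c[0]+s*.03*np.cos(np.radians(th)),c[1]+s*.03*np.sin(np.radians(th)),.11]) for s in(1,-1)];v=np.subtract(*P)
    print(th,[round(orient(c,.11,th+d),2) for d in(-3,0,3)],"expected px",np.degrees(np.arctan2(v[0],-v[1])))
s=r.get_state();print(s["wrist_force"],s["ee_pos"])
E
```

```text
-14 [np.float64(10.83), np.float64(10.71), np.float64(11.19)] expected px 13.839519471584259
14 [np.float64(1.86), np.float64(0.14), np.float64(1.71)] expected px -13.327058919723482
[0.31295812 0.27372405 0.31863674] [0.53716425 0.33316558 0.2290712 ]
```

The closed bucket is hidden by the gripper in this view, so I'll use the first picture for the calibration.

```bash
python3 - <<'E'
from h import *
import cv2
t=cams.snapshot("top");g0=cv2.resize(cv2.imread("pics/top0.png",0),(512,384),interpolation=cv2.INTER_AREA).astype(float);g1=cv2.cvtColor(t["image"],cv2.COLOR_RGB2GRAY)
g1=cv2.resize(cv2.resize(g1,(800,600),interpolation=cv2.INTER_CUBIC),(512,384),interpolation=cv2.INTER_AREA).astype(float)
def orient(g,c,z,th,L=.046,W=.03):
    gx=cv2.Sobel(g,-1,1,0);gy=cv2.Sobel(g,-1,0,1)
    a=np.radians(th);M=np.array([[np.cos(a),-np.sin(a)],[np.sin(a),np.cos(a)]])
    m=np.zeros(g.shape,np.uint8);cv2.fillPoly(m,[np.int32(np.round([proj(t,np.r_[M@[x*L/2,y*W/2]+c,z]) for x,y in((1,1),(1,-1),(-1,-1),(-1,1))]))],1);m=m>0
    return .5*np.degrees(np.arctan2(2*(gx*gy)[m].sum(),(gx**2-gy**2)[m].sum()))
for n,g,c,z,th in(("job now",g1,(.478,.0958),.11,-14),("job before",g0,(.479,.0958),.124,14),("closed",g0,(.493,.2635),.11,14)):
    print(n,[round(orient(g,c,z,th+d),1) for d in(-3,0,3)])
E
```

```text
job now [np.float64(11.2), np.float64(11.1), np.float64(11.6)]
job before [np.float64(-12.5), np.float64(-12.5), np.float64(-12.9)]
closed [np.float64(-12.3), np.float64(-12.0), np.float64(-12.4)]
```

The closed bucket reads 1.1° low with the same method, so the wing is within about 1–2° of the ears and well inside "in line". The cap is down and released, and the arm is clear. Handing in.

```bash
python3 -c "
from cell import r
print(r.sign_off())"
```

```text
the job is handed in; nothing more can be done
None
```

The perched cap was turned back to a wing angle of about 82°, lowered about 14 mm onto the neck and screwed clockwise until its wing was within about 1–2° of the ears by camera; it was then released, and the job was handed in after about 13 s.

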